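Cover the cable-entry collar and lock its retaining bar one hole on

TASK

Close the cable entry: set the loose orange cover onto the white collar so that it sits fully seated and level, let go of it, then pull up the red lock plunger, slide the blue section one hole towards the collar so that its steel bar stands over the cover's edge, and let the pin drop fully into that next hole. Finish with the gripper still holding the red knob and keeping the pin pressed home, and leave the other things on the bench where they are.

Things in the scene. Friction and masses are not known exactly. Their poses are not given: they have to be found in the camera images.
- fixture: grey base plate fixed to the bench with a white collar and an aluminium rail. Origin on the bench under the collar's centre; x runs level along the rail towards the collar (the way to slide), z up. Rail: x = -240 to -72 mm, 43 mm wide, top 46 mm over the bench, with 11 mm square holes at x = -217, -177, -137, -97 mm; the pin starts in the second (-177)
- collar_rim (a point): centre of the white collar's open top at rim height, 50 mm over the bench; collar's outer radius 50 mm, inner 46 mm
- cover: loose cover, 0.13 to 0.25 kg: orange disc 112 mm across, 5 mm thick; under it a black tapered plug (86 mm, at its foot 76 mm across, 9 mm deep) that drops into the collar with 3 mm play; on top a black round knob 26 mm across, 14 to 42 mm over the origin (lowest 4 mm taper in). Origin: centre of the plug's underside, z up. Starts on the bench beside the fixture, on either side
- cover_seat (a point): point on the cover's axis at the disc's underside, 9 mm over its origin; meets collar_rim when seated
- section (a joint): slide of the blue section along the rail, m: 0 at the start, growing towards the collar, 0.040 at the next hole; range -0.046 to 0.060; friction about 1.5 N; locked with 1.5 mm play while the pin is in a hole. Blue saddle 60 mm long, 56 mm wide, top 68 mm over the bench
- plunger (a joint): lift of the lock plunger, m: 0 with the pin fully down, at most 0.016. A spring presses it down (6 N at 0, 9 N at 0.016). The 8 mm round-ended pin reaches 11 mm below the rail's top, so it must be lifted more than 11 mm to slide; lowered beside a hole it rests on the rail at about 0.011
- knob: the plunger's red round knob, 26 mm across, upright; it rides on the section, so the lifted knob can be carried sideways to slide the section. Origin on the plunger's axis, at bench height when the pin is down; the knob reaches from 80 to 112 mm over the origin (lowest 4 mm taper in)
- knob_top (a point): centre of the red knob's top, 112 mm over the bench when the pin is down; rises and slides with it
- next_hole (a point): the hole to be used (the third along the rail's x), centre of its mouth on the rail's top, 46 mm over the bench
- bar_tip (a point): middle of the lower edge of the end of the section's steel bar (24 mm wide, 59 to 69 mm over the bench), 110 mm ahead of the plunger's axis; the seated cover's disc (top at 55 mm) passes under it
- spool: upright grey-flanged spool with blue winding, 96 mm across, 42 mm high; bystander
- mouse: black computer mouse, 105 x 60 x 33 mm; bystander
- screwdriver: screwdriver, 200 mm long, lying flat; bystander
- nut_tray: open yellow two-part tray, 90 x 130 x 35 mm; bystander
- power_brick: black power adapter brick, 65 x 150 x 36 mm; bystander
- mug: blue mug, 80 mm across, 92 mm high; bystander
Mind the look-alikes: they are no part of the job. Of the things that look like the cover, the largest one is meant.

How it is judged:
On the way, in this order (a step that is already met when the one before it is completed fails the run):
1. the cover sits seated, centred and level on the collar, released (horizontal distance between cover_seat and collar_rim below 0.006 m and z of cover_seat in the frame of collar_rim between -0.003 and 0.0025 m and angle between cover's own z axis and vertical below 0.05 rad and contact force between the fingers and cover below 0.05 N and linear speed of cover below 0.02 m/s), for 0.3 s.
2. with the cover on, the lock plunger is pulled up by the gripper (horizontal distance between cover_seat and collar_rim below 0.006 m and z of cover_seat in the frame of collar_rim between -0.003 and 0.0025 m and angle between cover's own z axis and vertical below 0.05 rad and value of joint plunger above 0.01 m and contact force between the fingers and knob above 1 N), for 0.1 s.
At the end, for the whole second after the job is handed in: Cover on the collar: axis within 6 mm of the collar's, disc within 3 mm of the rim, tilt under 0.05 rad, not touched by the gripper; section at the next hole (0.036 to 0.044 m) and at rest; plunger less than 2.5 mm up; the fingers still on the red knob with more than 2 N (horizontal distance between cover_seat and collar_rim below 0.006 m and z of cover_seat in the frame of collar_rim between -0.003 and 0.0025 m and angle between cover's own z axis and vertical below 0.05 rad and value of joint section between 0.036 and 0.044 m and value of joint plunger below 0.0025 m and contact force between the fingers and knob above 2 N and velocity of joint section between -0.01 and 0.01 m/s and contact force between the fingers and cover below 0.05 N); the arm keeps its last pose, push and grip.
It fails at once if another thing on the bench was moved more than 30 mm (distance of any of spool, mouse, screwdriver, nut_tray, power_brick, mug from where it was at the start of the episode above 0.03 m).
It fails at once if another thing on the bench was tipped over (angle between any of spool, mouse, nut_tray, power_brick, mug's own z axis and vertical above 0.4 rad).
It fails at once if the section was forced along the rail with the pin still down (value of joint section between 0.006 and 0.034 m and value of joint plunger below 0.006 m).
It also fails if it takes over 48 s, if anything falls off the work surface, if the arm or the gripper's body presses on something with over 40 N, if the wrist force passes 120 N, or if a joint passes its speed limit or range.

ROBOT

A 7-joint arm with a two-finger parallel gripper is mounted at the origin on the work surface. World frame = base frame: x ahead of the robot, y to its left, z up, the work surface at z = 0. Lengths are in m, angles in rad, forces in N, time in s.
With the tool pointing down it reaches from about 0.4 to 0.875 m from the base axis. Payload 19.3 kg.
Tool frame: the origin (TCP) lies midway between the tips of the shut fingers; the grasp point (between the pads) lies robot.pinch_z behind it (robot.pinch_z is the distance from the TCP to the grasp point, in m); z points along the fingers, y is the line along which they close (so a half turn about z gives the same grasp; the last joint's range is limited). The gripper opens to 85 mm and grips with 20 to 120 N. Pads are 22 mm wide; open, the fingers measure 114 mm over their backs; the gripper's body (76 mm by 85 mm) begins 54 mm behind the grasp point. The pads swing forward as they close: fully open they stand 13 mm farther back than shut.
Start: joints at [-1.289, 0.521, -0.036, 1.599, 0.021, 1.021, -0.113], TCP at [0.215, 0.587, 0.231] pointing down, gripper open.
Joint ranges: [-2.91, 2.91], [-0.3, 2.13], [-1.5, 1.42], [0.17, 2.43], [-1.26, 4.41], [0.16, 1.93], [-2.52, 2.52]. Speed limits (rad/s): [1.89, 1.89, 2.39, 2.39, 3.01, 3.01, 3.01].

INTERFACE

Orientations are given as a rotation vector (axis times angle).
In Python, from station import robot, eyes, spotter gives the robot as it stands.
- The arm moves only by the tool drive_tool, never from a script. Its argument "commands" is a list of rows, each a list of 6 numbers: the shift along the tool's x, y, z in cm, then the turn, a rotation vector about the tool's x, y, z in degrees. A call has 1 to 5 rows; each row shifts and turns the commanded pose from where the row before left it, along the tool's axes as they then stand; what a row does not reach is not made up. A row lasts 1/8 s, in which the tool goes at most 62.5 mm and 10.7 degrees, less where a joint would pass 70% of its speed; a pose out of reach is approached as far as the arm can. A call is refused whole if a number of a shift passes 6.25 or a number of a turn 10.7, either way. A call with a gripper value outside its range is refused whole. "hand" is the finger opening in cm, from 0 to 8.54, set as the call begins (left out, the last holds). The fingers move at their own pace and stop on an object; "force" is the grip in N (left out, the last holds). Time passes only in rows, so rows that do not move let the fingers close. It gives the time, the measured TCP pose, the force, the opening and the grip force at its end, in the units of the state.
- robot.observe(): the state, without advancing time (a new reading comes with each control period).
- eyes.grab_frame(name): name is "scene" or "top"; returns a dict with "image" (480x640x3 uint8, red, green, blue), "vertical_fov" (degrees; the focal length in pixels is half the picture's height over the tangent of half this angle, whatever the lens; pixels are square), "cx", "cy" (the principal point, pixels), "D" ([k1, k2, p1, p2, k3] as OpenCV has them; the pictures are not rectified), "eye" and "attitude" of the camera in the world. Camera axes: x right, y up, looking along -z (the intrinsics and any distortion apply to the point x, -y, -z); pixel columns grow to the right and rows downward; lengths in m; the calibration is good to about 2 mm. A picture is of the moment at which its call begins. There is no depth.
- robot.close_job(): hands the job in; it is judged then, once.
Trained networks look in a picture, given as the dict that the camera call returned (one of the last four; its "shot" number tells which), for a name from the list of things; names that differ only in an ending like _2 or _b are one class to them, and where a whole thing is asked for, a point or a joint stands for the part that bears it (a point fixed in the world has none). Each returns a list of dicts, best first, with "score" (0 to 1); they miss things now and then, are a little off and sometimes report something else, mostly with a low value. They report only what shows in the picture. A call takes as long as a camera call. They do not tell look-alikes from the thing itself.
- spotter.recognise(thing, picture): "at" ([column, row] in pixels, amid what is visible of it).
- spotter.silhouettes(thing, picture): "region" (480x640 bool, what is visible of it) and "at" ([column, row] in pixels, amid what is visible of it).
The state is a dict: "clock": time; "joint_pos": joint angles; "dq": joint speeds; "joint_torque": joint torques, N m; "eef_pos": TCP position; "ee_rot": TCP orientation; "contact_force": force on the tool from outside, world axes, zero at the start; "moment": the same for the moment, N m; "opening": finger opening in m; "grip_force": force on a finger pad.
Only numpy, scipy, OpenCV 4.12 (cv2) and the standard library are available. Lean on these libraries where they do the work, as an engineer would, in place of code of your own. Each camera call takes 0.05 s, during which the arm holds its last target. There are 200 camera calls.

## Working session

There is one attempt and no reset: what is moved stays moved. The work goes in short steps, Python scripts to look and compute and a tool call to move; the robot and the scene stay as the last step left them, time stands still between calls to the robot, and variables do not carry over. Pictures are saved under pics/ and viewed, at most 10 in all, crops included, and the job is handed in when it is done.

Besides the shell and the picture viewer there is one more tool, called after "Emit:" by a JSON object that holds its "op" and its "data". drive_tool: Moves the arm, as the interface text tells. Its arguments: {"type":"object","properties":{"commands":{"type":"array","items":{"type":"array","items":{"type":"number"}}},"hand":{"type":"number"},"force":{"type":"number"}},"required":["commands"]}

```bash
mkdir -p pics; ls; python3 - <<'E'
from station import robot, eyes, spotter
import cv2
s=robot.observe(); print(s['eef_pos'],s['ee_rot'],s['opening'],robot.pinch_z,s['clock'])
for n in('scene','top'):
    f=eyes.grab_frame(n); cv2.imwrite(f'pics/{n}0.png',f['image'][:,:,::-1])
    print(n,f['vertical_fov'],f['cx'],f['cy'],f['D'],f['eye'],f['attitude'],f['shot'])
    for t in('cover','knob','collar_rim','section','bar_tip'):
        try: print(t,[(d['at'],round(d['score'],2)) for d in spotter.recognise(t,f)])
        except Exception as e: print(t,e)
E
```

```text
pics
[0.21530723 0.58638393 0.2307206 ] [-5.49848174e-01 -3.09299566e+00  1.82845359e-03] 0.08545144381524188 0.0187 0.0
scene 47.39385627191039 322.0712198976504 234.7270563860134 [-0.05428552  0.          0.          0.          0.        ] [ 1.14150831 -0.82703397  1.1552655 ] [0.75761703 0.22921023 0.52926378] 1
cover [([345.6, 185.7], 0.82), ([360.9, 156.8], 0.81), ([317.7, 167.0], 0.6)]
knob [([212.1, 335.7], 0.43)]
collar_rim [([308.6, 256.1], 0.94)]
section [([320.2, 221.8], 0.73)]
bar_tip [([321.4, 226.4], 0.56)]
top 44.49942875033447 315.03106555000664 247.048396317793 [-0.11757218  0.          0.          0.          0.        ] [0.4187568  0.07996651 1.44997403] [ 0.08644236 -0.09073439 -1.5587679 ] 2
cover [([206.7, 286.6], 0.83), ([187.0, 348.7], 0.73), ([146.2, 306.6], 0.57)]
knob [([286.0, 264.3], 0.51)]
collar_rim [([333.7, 268.7], 0.84)]
section [([295.7, 268.5], 0.58)]
bar_tip [([294.6, 267.8], 0.68)]
```

View pics/scene0.png

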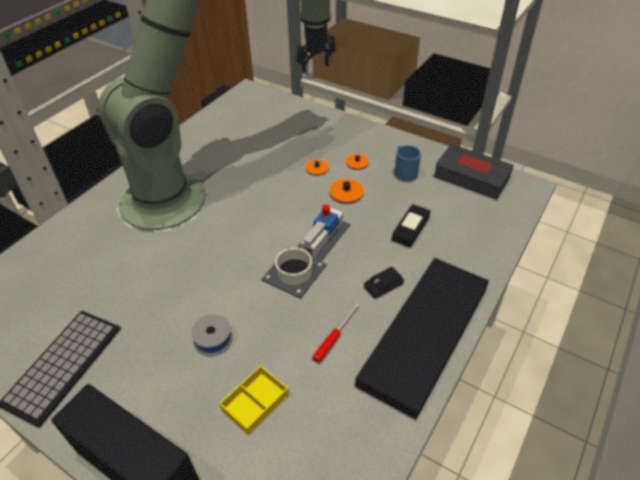

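View pics/top0.png

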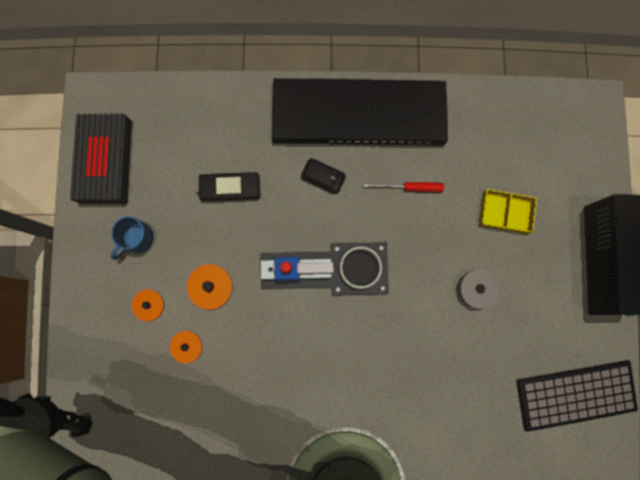

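The orange discs in the top view are at (209,287), (147,305) and (185,347). The one at (209,287), which is (346,190) in the scene view, is clearly the largest, so it should be the cover. The collar is at (361,268) and the red knob at (286,267). I'll confirm with an enlarged crop and measure.

```bash
cat > h.py <<'E'
import numpy as np, cv2
from scipy.spatial.transform import Rotation as R
def cam(f):
    fl=240/np.tan(np.radians(f['vertical_fov'])/2)
    K=np.array([[fl,0,f['cx']],[0,fl,f['cy']],[0,0,1]]); return K,np.array(f['D'],float),np.array(f['eye']),R.from_rotvec(f['attitude']).as_matrix()
def toplane(f,px,z):
    K,D,e,A=cam(f)
    n=cv2.undistortPoints(np.array(px,float).reshape(-1,1,2),K,D)[:,0]
    d=np.c_[n[:,0],-n[:,1],-np.ones(len(n))]@A.T
    return e+d*((z-e[2])/d[:,2])[:,None]
def proj(f,P):
    K,D,e,A=cam(f); c=(np.atleast_2d(P)-e)@A*[1,-1,-1]
    return cv2.projectPoints(c,np.zeros(3),np.zeros(3),K,D)[0][:,0]
def blobs(f,lo,hi,mn=20):
    h=cv2.cvtColor(f['image'],cv2.COLOR_RGB2HSV); m=cv2.inRange(h,np.array(lo),np.array(hi))
    cs=[c for c in cv2.findContours(m,cv2.RETR_EXTERNAL,cv2.CHAIN_APPROX_NONE)[0] if cv2.contourArea(c)>mn]
    return [c[:,0].astype(float) for c in cs]
def circ(P):
    A=np.c_[2*P[:,:2],np.ones(len(P))]; s=np.linalg.lstsq(A,(P[:,:2]**2).sum(1),rcond=None)[0]
    return s[:2],np.sqrt(s[2]+s[:2]@s[:2])
E
python3 - <<'E'
from station import robot, eyes, spotter
from h import *
out=[]
for n,c in(('scene',(325,220)),('top',(285,275))):
    f=eyes.grab_frame(n)
    w=80 if n=='scene' else 110
    crop=f['image'][c[1]-w*3//4:c[1]+w*3//4,c[0]-w:c[0]+w]
    out.append(cv2.resize(crop,(600,450) if 0 else (400,300),interpolation=cv2.INTER_CUBIC))
    print(n)
    for b in blobs(f,(5,150,120),(18,255,255)):
        c,r=circ(toplane(f,b,.0125)); print(' orange',b.mean(0).round(1),c.round(4),round(r,4))
    for b in blobs(f,(0,150,100),(4,255,255),8)+blobs(f,(174,150,100),(180,255,255),8): 
        p=b.mean(0); print(' red',p.round(1),len(b),toplane(f,[p],.1)[0].round(4))
    for t in('collar_rim','section','knob'):
        for d in spotter.silhouettes(t,f)[:2]:
            m=d['region'].astype('uint8'); print(t,d['score'],m.sum(),np.array(d['at']).round(1),end=' ')
            cs=max(cv2.findContours(m,cv2.RETR_EXTERNAL,cv2.CHAIN_APPROX_NONE)[0],key=len)[:,0].astype(float)
            if t=='collar_rim': c,r=circ(toplane(f,cs,.05)); print(c,r)
            else: print(toplane(f,[d['at']],.068 if t=='section' else .1)[0])
cv2.imwrite('pics/crop1.png',np.hstack(out)[:,:,::-1])
E
```

```text
scene
 orange [346.4 190.1] [0.4844 0.3383] 0.0549
 orange [316.5 166.8] [0.3389 0.3894] 0.038
 orange [357.  161.1] [0.4391 0.4874] 0.0382
 red [326.4 344.8] 71 [ 0.7698 -0.2394  0.1   ]
 red [325.5 209.1] 26 [0.5271 0.1454 0.1   ]
 red [474.5 163.2] 68 [0.8116 0.5701 0.1   ]
collar_rim 0.62 3399 [309.6 253.7] [0.54089005 0.03100322] 0.1273107016397932
section 0.58 639 [321.9 222.6] [0.52990756 0.12106751 0.068     ]
section 0.29 2573 [255.5 398.1] [ 0.70006163 -0.41920039  0.068     ]
top
 orange [185.1 346.6] [0.3341 0.391 ] 0.0387
 orange [147.2 304.8] [0.4343 0.489 ] 0.0387
 orange [208.8 286.6] [0.4817 0.3367] 0.0551
 red [285.6 267. ] 24 [0.5248 0.1444 0.1   ]
 red [423.7 186.2] 89 [ 0.7189 -0.1778  0.1   ]
 red [105.2 155.7] 81 [0.7872 0.5828 0.1   ]
 red [ 99.6 155.8] 83 [0.7872 0.5968 0.1   ]
 red [ 91.4 155.9] 163 [0.787  0.6171 0.1   ]
collar_rim 0.96 5498 [333.5 269.1] [0.52486314 0.04903998] 0.11458368986642567
collar_rim 0.47 453 [418.8 184.2] [ 0.7274618  -0.16645234] 0.04377022479951625
section 0.78 944 [295.3 270.4] [0.51959154 0.12298946 0.068     ]
section 0.17 1753 [227.  185.9] [0.72150557 0.29039198 0.068     ]
```

View pics/crop1.png

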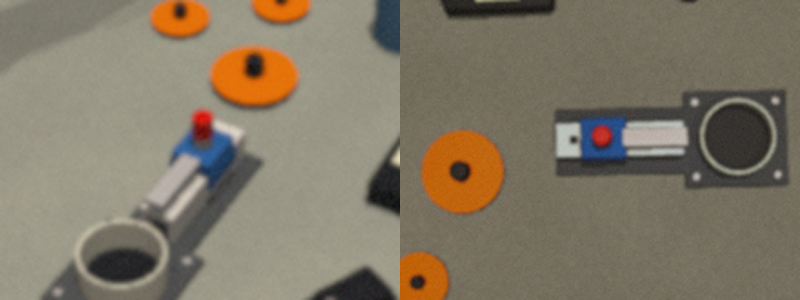

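The crop confirms it: the large disc with the black knob, (209,287) in top and (346,190) in scene, beside the fixture is the cover. The red knob is at (285.6,267). Next I'll measure the collar and rail direction.

```bash
python3 - <<'E'
from station import robot, eyes
from h import *
from scipy.optimize import least_squares
from scipy.ndimage import map_coordinates
fs=[eyes.grab_frame(n) for n in('scene','top')]
t=np.linspace(0,2*np.pi,120,endpoint=False); u=np.c_[np.cos(t),np.sin(t),0*t]
# ring fit: maximise brightness of rim mid-circle (r=48, z=50) minus inside(r=42)
for f in fs:
    g=cv2.GaussianBlur(cv2.cvtColor(f['image'],cv2.COLOR_RGB2GRAY).astype(float),(0,0),.6)
    s=lambda P:map_coordinates(g,proj(f,P).T[::-1],order=1).mean()
    best=max(((s(np.array([x,y,.05])+.048*u)-s(np.array([x,y,.05])+.0425*u)-.5*s(np.array([x,y,.05])+.054*u)*(f is fs[1])),x,y) for x in np.arange(.50,.55,.001) for y in np.arange(-.06,.0,.001))
    print('rim',best, proj(f,[best[1],best[2],.05]))
f=fs[1]
# white blobs / holes: rail silhouettes
h=cv2.cvtColor(f['image'],cv2.COLOR_RGB2HSV)
for b in blobs(f,(100,120,60),(125,255,255),30):
    if 250<b[:,0].mean()<330:
        P=toplane(f,b,.068)[:,:2].astype(np.float32); print('blue top',cv2.minAreaRect(P))
for f in fs:
  for b in blobs(f,(0,150,100),(4,255,255),8):
    p=b.mean(0)
    if abs(p[0]-(325 if f is fs[0] else 286))<4 and p[1]<300: print('red',b.min(0),b.max(0))
# base plate corners screws in top
m=(h[...,2]>130).astype('uint8'); m=cv2.inRange(fs[1]['image'],(125,125,125),(255,255,255))
for c in cv2.findContours(m[235:305,250:400],cv2.RETR_LIST,cv2.CHAIN_APPROX_NONE)[0]:
    p=c[:,0].mean(0)+[250,235]; print(len(c),p.round(1),toplane(fs[1],[p],.012)[0][:2].round(4))
E
```

```text
rim (np.float64(37.50953677606083), np.float64(0.532), np.float64(-0.02999999999999997)) [[293.03180068 260.42600923]]
rim (np.float64(24.887453811452566), np.float64(0.531), np.float64(-0.032999999999999974)) [[360.72960914 266.85140892]]
blue top ((0.5240836143493652, 0.1439620405435562), (0.05508681759238243, 0.056954801082611084), 3.33896803855896)
red [322. 204.] [329. 215.]
red [282. 263.] [290. 271.]
9 [337.7 289.1] [0.4788 0.0204]
8 [382.1 288. ] [ 0.4825 -0.0888]
8 [360. 287.] [ 0.4845 -0.0344]
10 [366.5 286. ] [ 0.4871 -0.0503]
2 [372.5 283. ] [ 0.4946 -0.0651]
25 [349.8 283. ] [ 0.4941 -0.0093]
1 [343. 276.] [0.5111 0.0075]
64 [315.  275.7] [0.5112 0.0762]
1 [342. 273.] [0.5184 0.01  ]
20 [378.2 276. ] [ 0.5119 -0.079 ]
4 [380.2 267. ] [ 0.5341 -0.0842]
1 [341. 266.] [0.5357 0.0125]
2 [380.  262.5] [ 0.5453 -0.0836]
4 [341. 263.] [0.5431 0.0126]
1 [379. 260.] [ 0.5514 -0.0812]
63 [267.1 269.1] [0.5262 0.1941]
86 [314.9 265.9] [0.5354 0.0766]
14 [346.8 252.8] [ 0.5685 -0.0016]
6 [353.5 248.5] [ 0.5793 -0.0181]
46 [367.9 250.1] [ 0.5757 -0.0537]
8 [336.5 248.5] [0.5789 0.0239]
8 [381.  247.9] [ 0.5815 -0.0862]
```

Emit:
{"op": "drive_tool", "data": {"commands": [[-4.8,-2.0,0.8,0,0,0],[-4.8,-2.0,0.8,0,0,0],[-4.8,-2.0,0.8,0,0,0],[-4.8,-2.0,0.8,0,0,0],[-4.8,-2.0,0.8,0,0,0]], "hand": 8.5, "force": 40}}

```text
clock: 1.72
eef_pos: [0.4074, 0.4089, 0.1912]
ee_rot: [0.55, 3.093, 0.0]
contact_force: [0.9, 0.6, -0.6]
opening: 0.0852
grip_force: 0.0
```

Emit:
{"op": "drive_tool", "data": {"commands": [[0,0,0,0,0,9.7],[0,0,0,0,0,9.7],[0,0,0,0,0,9.7],[0,0,0,0,0,9.7],[0,0,0,0,0,9.7]]}}

```text
clock: 2.35
eef_pos: [0.4062, 0.4102, 0.1914]
ee_rot: [-1.779, -2.589, -0.0]
contact_force: [0.5, -0.5, -0.1]
opening: 0.0847
grip_force: 0.0
```

Emit:
{"op": "drive_tool", "data": {"commands": [[0,0,0,0,0,9.8],[0,0,0,0,0,9.8],[0,0,0,0,0,0]]}}

```text
clock: 2.72
eef_pos: [0.4061, 0.4103, 0.1913]
ee_rot: [2.186, 2.256, -0.0]
contact_force: [0.1, -0.3, -0.0]
opening: 0.0849
grip_force: 0.0
```

```bash
cat > st.py <<'E'
from station import robot
from h import *
def st(tx=None):
    s=robot.observe(); M=R.from_rotvec(s['ee_rot']).as_matrix(); p=np.array(s['eef_pos'])
    print('t',s['clock'],p.round(4),'yaw',np.degrees(np.arctan2(M[1,1],M[0,1])).round(2),'zax',M[:,2].round(4),'open',round(s['opening'],4),'grip',s['grip_force'],'F',np.round(s['contact_force'],2))
    if tx is not None: print('to go cm',(100*M.T@(np.array(tx)-p)).round(2))
    return s,M
E
python3 -c "
from st import *
st((.483,.3375,.1))"
```

```text
t 2.725 [0.4061 0.4103 0.1913] yaw 1.81 zax [ 2.e-04 -3.e-04 -1.e+00] open 0.0849 grip 0.0 F [ 0.12 -0.27 -0.03]
to go cm [-7.52  7.46  9.13]
```

Emit:
{"op": "drive_tool", "data": {"commands": [[-3.76,3.73,2.0,0,0,0],[-3.76,3.73,2.0,0,0,0],[0,0,5.0,0,0,0],[0,0,4.0,0,0,0],[0,0,3.0,0,0,0]]}}

```text
clock: 3.35
eef_pos: [0.4827, 0.3369, 0.0296]
ee_rot: [-2.182, -2.26, 0.002]
contact_force: [1.0, -0.2, -0.1]
opening: 0.085
grip_force: 0.0
```

Emit:
{"op": "drive_tool", "data": {"commands": [[0,0,1.4,0,0,0],[0,0,0,0,0,0]]}}

```text
clock: 3.6
eef_pos: [0.483, 0.3371, 0.0171]
ee_rot: [-2.185, -2.257, 0.001]
contact_force: [-0.8, -0.2, 1.1]
opening: 0.0851
grip_force: 0.0
```

```bash
python3 -c "
from st import *
from station import eyes
st((.483,.3375,.017))
f=eyes.grab_frame('scene'); cv2.imwrite('pics/a.png',cv2.resize(f['image'][140:230,290:410],(640,480),interpolation=cv2.INTER_CUBIC)[:,:,::-1])"
```

```text
t 3.6 [0.483  0.3371 0.0171] yaw 1.84 zax [-7.e-04 -4.e-04 -1.e+00] open 0.0851 grip 0.0 F [-0.75 -0.21  1.11]
to go cm [0.04 0.01 0.01]
```

View pics/a.png

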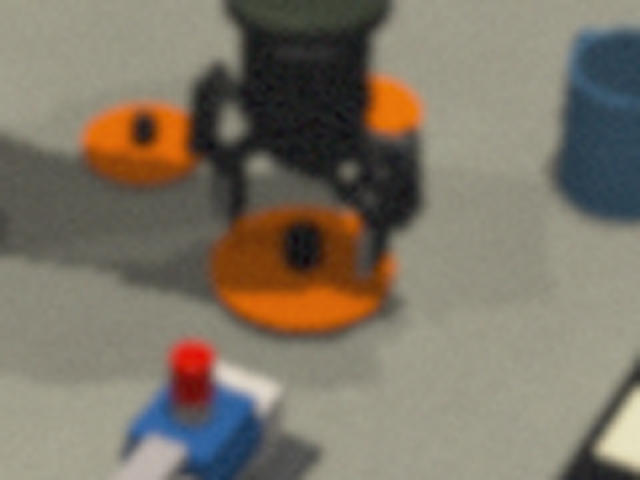

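The crop shows the black knob, at crop (303,245), between the two open fingers at crop (235,190) and (370,250). Closing.

Emit:
{"op": "drive_tool", "data": {"commands": [[0,0,0,0,0,0],[0,0,0,0,0,0],[0,0,0,0,0,0],[0,0,0,0,0,0],[0,0,0,0,0,0]], "hand": 0, "force": 50}}

```text
clock: 4.28
eef_pos: [0.4832, 0.3374, 0.0179]
ee_rot: [-2.187, -2.255, -0.001]
contact_force: [-2.0, -1.0, 10.0]
opening: 0.0245
grip_force: 48.7
```

Emit:
{"op": "drive_tool", "data": {"commands": [[0,0,0,0,0,0],[0,0,-1,0,0,0],[0,0,-2,0,0,0],[0,0,0,0,0,0]]}}

```text
clock: 4.78
eef_pos: [0.484, 0.3379, 0.0494]
ee_rot: [2.187, 2.255, 0.005]
contact_force: [0.4, 0.2, -2.2]
opening: 0.0241
grip_force: 49.5
```

```bash
python3 -c "
from st import *
from station import eyes
s,M=st((.5315,-.0315,.16))
for n in('scene','top'):
    f=eyes.grab_frame(n)
    for b in blobs(f,(5,150,80),(18,255,255)): 
        c,r=circ(toplane(f,b,.0125+.03)); print(n,b.mean(0).round(1),len(b),c.round(4),round(r,4))
    if n=='scene': cv2.imwrite('pics/b.png',cv2.resize(f['image'][140:230,290:410],(640,480),interpolation=cv2.INTER_CUBIC)[:,:,::-1])"
```

```text
t 4.775 [0.484  0.3379 0.0494] yaw 1.74 zax [ 0.0023  0.0019 -1.    ] open 0.0241 grip 49.53350876283366 F [ 0.36  0.24 -2.15]
to go cm [-37.04   3.66 -11.12]
scene [346.  183.9] 94 [0.4854 0.335 ] 0.048
scene [357.  164.9] 20 [0.4676 0.4353] 0.0151
scene [316.5 166.6] 54 [0.3596 0.3581] 0.0367
scene [363.5 157.4] 18 [0.4665 0.4816] 0.0126
scene [189.1 102.4] 174 [-0.3039  0.4433] 0.1044
scene [222.5  63.8] 381 [-0.3614  0.8118] 0.174
scene [245.4  42.1] 153 [-0.2194  1.1201] 0.3113
scene [175.3   4.4] 36 [-0.995  1.079] 0.0596
scene [156.9  16.9] 191 [-1.0073  0.8992] 0.1588
top [138.5 308.3] 58 [0.4262 0.4984] 0.0235
top [218.2 285.7] 105 [0.4829 0.3195] 0.0398
```

View pics/b.png

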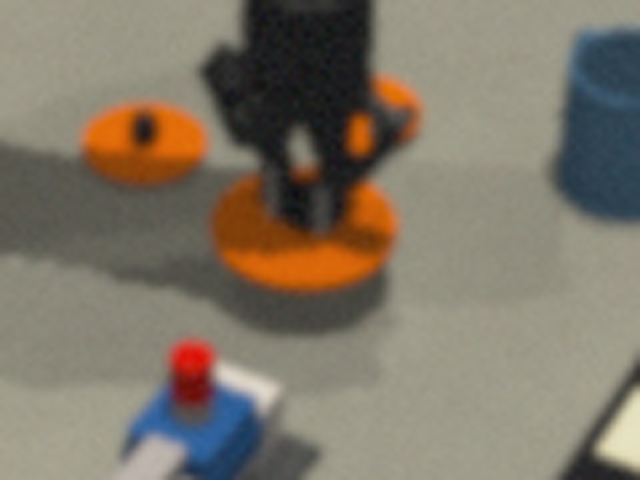

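The crop shows the cover lifted and level, with an even shadow gap and the fingers on its knob at crop (300,205). Carrying it over the collar.

Emit:
{"op": "drive_tool", "data": {"commands": [[0,0,-4,0,0,0],[0,0,-5,0,0,0],[-2,0.2,-3,0,0,0],[-4,0.4,0,0,0,0],[-5,0.5,0,0,0,0]]}}

```text
clock: 5.5
eef_pos: [0.4972, 0.2272, 0.1673]
ee_rot: [-2.185, -2.257, -0.0]
contact_force: [1.9, -0.6, -1.3]
opening: 0.0235
grip_force: 49.6
```

Emit:
{"op": "drive_tool", "data": {"commands": [[-5.5,0.5,0,0,0,0],[-5.5,0.5,0,0,0,0],[-5.5,0.5,0,0,0,0],[-5,0.5,0,0,0,0],[-3.5,0.4,0,0,0,0]]}}

```text
clock: 6.12
eef_pos: [0.5288, -0.024, 0.1671]
ee_rot: [-2.189, -2.253, 0.001]
contact_force: [1.1, 0.3, -2.2]
opening: 0.0241
grip_force: 49.6
```

Emit:
{"op": "drive_tool", "data": {"commands": [[-1,0.1,2,0,0,0],[0,0,2,0,0,0],[0,0,0,0,0,0]]}}

```text
clock: 6.5
eef_pos: [0.5293, -0.0316, 0.1261]
ee_rot: [-2.186, -2.253, 0.003]
contact_force: [0.2, 0.2, -1.1]
opening: 0.0241
grip_force: 49.5
```

```bash
python3 -c "
from st import *
from station import eyes
s,M=st((.5315,-.0315,.059))
f=eyes.grab_frame('scene')
cv2.imwrite('pics/c.png',cv2.resize(f['image'][180:300,230:390],(640,480),interpolation=cv2.INTER_CUBIC)[:,:,::-1])"
```

```text
t 6.5 [ 0.5293 -0.0316  0.1261] yaw 1.73 zax [-2.8e-03 -3.0e-04 -1.0e+00] open 0.0241 grip 49.54984701471403 F [ 0.17  0.25 -1.06]
to go cm [0.01 0.24 6.71]
```

View pics/c.png

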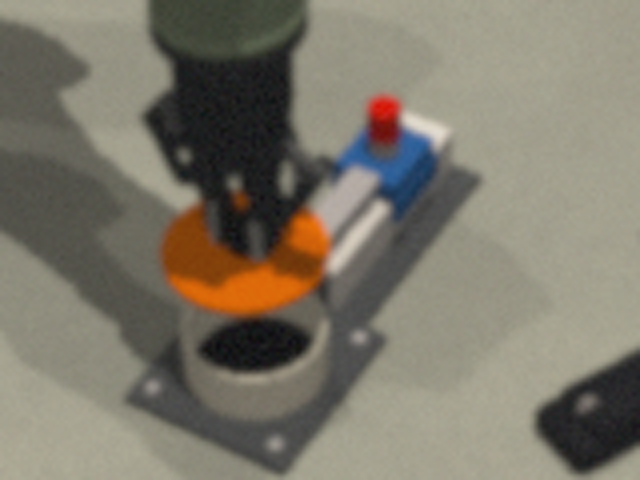

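The crop shows the cover hanging over the collar mouth, crop (250,345), clear of the bar. Lowering.

Emit:
{"op": "drive_tool", "data": {"commands": [[0,0.24,2,0,0,0],[0,0,2,0,0,0],[0,0,1,0,0,0],[0,0,0.5,0,0,0],[0,0,0,0,0,0]]}}

```text
clock: 7.18
eef_pos: [0.5329, -0.0314, 0.0726]
ee_rot: [2.187, 2.255, 0.0]
contact_force: [-0.4, 1.2, -1.1]
opening: 0.024
grip_force: 49.6
```

Emit:
{"op": "drive_tool", "data": {"commands": [[0,0,0.4,0,0,0],[0,0,0.4,0,0,0],[0,0,0.2,0,0,0],[0,0,0.1,0,0,0],[0,0,0,0,0,0]]}}

```text
clock: 7.8
eef_pos: [0.5327, -0.0315, 0.0613]
ee_rot: [-2.188, -2.255, 0.0]
contact_force: [0.4, 0.4, -0.7]
opening: 0.0243
grip_force: 49.6
```

```bash
python3 -c "
from st import *
from station import eyes
s,M=st((.5315,-.0315,.059))"
```

```text
t 7.8 [ 0.5327 -0.0315  0.0613] yaw 1.74 zax [-1.e-04 -0.e+00 -1.e+00] open 0.0243 grip 49.61781762074679 F [ 0.41  0.36 -0.69]
to go cm [ 0.   -0.12  0.23]
```

Emit:
{"op": "drive_tool", "data": {"commands": [[0,-0.1,0.1,0,0,0],[0,0,0.1,0,0,0],[0,0,0.1,0,0,0],[0,0,0,0,0,0]]}}

```text
clock: 8.3
eef_pos: [0.5317, -0.0315, 0.0589]
ee_rot: [-2.188, -2.255, -0.0]
contact_force: [-4.3, 0.6, 14.7]
opening: 0.0243
grip_force: 51.3
```

```bash
python3 -c "
from st import *
s,M=st((.5315,-.0315,.059))"
```

```text
t 8.3 [ 0.5317 -0.0315  0.0589] yaw 1.73 zax [ 1.e-04  3.e-04 -1.e+00] open 0.0243 grip 51.27076021512039 F [-4.26  0.6  14.74]
to go cm [-0.   -0.02 -0.01]
```

Emit:
{"op": "drive_tool", "data": {"commands": [[0,0,-0.1,0,0,0],[0,0,0,0,0,0],[0,0,0,0,0,0],[0,0,0,0,0,0],[0,0,0,0,0,0]], "hand": 7}}

```text
clock: 8.93
eef_pos: [0.5317, -0.0315, 0.0592]
ee_rot: [-2.187, -2.255, 0.0]
contact_force: [0.2, 0.6, -0.4]
opening: 0.0702
grip_force: 0.0
```

Emit:
{"op": "drive_tool", "data": {"commands": [[0,0,-2,0,0,0],[0,0,-5,0,0,0],[0,0,-4,0,0,0],[5,0,0,0,0,0],[0,0,0,0,0,0]]}}

```text
clock: 9.55
eef_pos: [0.5302, 0.0222, 0.1695]
ee_rot: [-2.181, -2.26, -0.002]
contact_force: [0.2, -0.1, -1.0]
opening: 0.0702
grip_force: 0.0
```

```bash
python3 - <<'E'
from st import *
from station import eyes
st()
out=[]
for n,(a,b,c,d) in(('scene',(180,300,230,390)),('top',(205,325,270,430))):
    f=eyes.grab_frame(n)
    out.append(cv2.resize(f['image'][a:b,c:d],(400,300),interpolation=cv2.INTER_CUBIC))
    for bb in blobs(f,(5,150,80),(18,255,255)):
        p=bb.mean(0)
        if c<p[0]<d and a<p[1]<b: q,r=circ(toplane(f,bb,.0535)); print(n,p,q.round(4),r)
    for bb in blobs(f,(0,150,100),(4,255,255),8):
        p=bb.mean(0)
        if c<p[0]<d and a<p[1]<b: print('red',n,p,toplane(f,[p],.1)[0])
cv2.imwrite('pics/d.png',np.hstack(out)[:,:,::-1])
E
```

```text
t 9.55 [0.5302 0.0222 0.1695] yaw 2.02 zax [ 4.0e-04  1.6e-03 -1.0e+00] open 0.0702 grip 0.0 F [ 0.16 -0.12 -0.98]
scene [292.83809524 259.97142857] [ 0.5322 -0.0305] 0.055523347454699744
red scene [326.         209.58333333] [0.52934785 0.14448488 0.1       ]
red top [285.53846154 267.03846154] [0.52479016 0.14462833 0.1       ]
```

View pics/d.png

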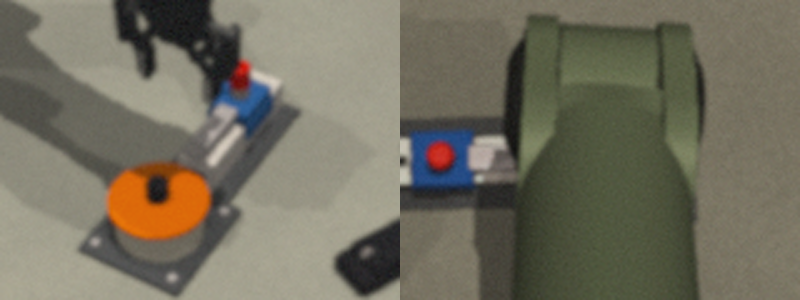

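The left crop shows the cover seated flush on the collar at crop (158,200) and released. The fit gives (0.532,-0.0305). On to the red knob.

Emit:
{"op": "drive_tool", "data": {"commands": [[5,0,0,0,0,0],[5,0,0,0,0,0],[2.3,0,0,0,0,0],[0,0,2,0,0,0],[0,0,0,0,0,0]]}}

```text
clock: 10.28
eef_pos: [0.5258, 0.1404, 0.1482]
ee_rot: [-2.188, -2.254, 0.004]
contact_force: [-0.6, -0.0, -0.1]
opening: 0.0702
grip_force: 0.0
```

```bash
python3 -c "
from st import *
s,M=st((.5258,.145,.087))"
```

```text
t 10.275 [0.5258 0.1404 0.1482] yaw 1.69 zax [-0.0023 -0.0014 -1.    ] open 0.0702 grip 0.0 F [-0.6  -0.02 -0.08]
to go cm [0.47 0.02 6.12]
```

Emit:
{"op": "drive_tool", "data": {"commands": [[0.45,0,2,0,0,0],[0,0,2.5,0,0,0],[0,0,1.6,0,0,0],[0,0,0,0,0,0]]}}

```text
clock: 10.78
eef_pos: [0.5261, 0.1452, 0.0878]
ee_rot: [-2.188, -2.254, 0.002]
contact_force: [-0.8, -0.6, 0.4]
opening: 0.0699
grip_force: 0.0
```

Emit:
{"op": "drive_tool", "data": {"commands": [[0,0,0,0,0,0],[0,0,0,0,0,0],[0,0,0,0,0,0],[0,0,0,0,0,0],[0,0,0,0,0,0]], "hand": 0, "force": 60}}

```text
clock: 11.4
eef_pos: [0.527, 0.1461, 0.0892]
ee_rot: [2.187, 2.254, 0.002]
contact_force: [-0.8, -0.4, 9.7]
opening: 0.0239
grip_force: 58.4
```

```bash
python3 -c "
from st import *
s,M=st((.5258,.145,.087))"
```

```text
t 11.4 [0.527  0.1461 0.0892] yaw 1.74 zax [ 1.6e-03  6.0e-04 -1.0e+00] open 0.0239 grip 58.362020663917065 F [-0.77 -0.37  9.69]
to go cm [-0.1  -0.12  0.22]
```

Emit:
{"op": "drive_tool", "data": {"commands": [[0,0,-0.5,0,0,0],[0,0,-0.5,0,0,0],[0,0,-0.5,0,0,0],[0,0,0,0,0,0]]}}

```text
clock: 11.9
eef_pos: [0.5267, 0.146, 0.1037]
ee_rot: [2.187, 2.255, 0.001]
contact_force: [5.3, 0.3, -9.5]
opening: 0.0238
grip_force: 59.4
```

```bash
python3 -c "
from st import *
s,M=st((.527,.1461,.1029))"
```

```text
t 11.9 [0.5267 0.146  0.1037] yaw 1.74 zax [ 1.e-03  2.e-04 -1.e+00] open 0.0238 grip 59.368494506925344 F [ 5.28  0.27 -9.51]
to go cm [0.01 0.03 0.08]
```

Emit:
{"op": "drive_tool", "data": {"commands": [[-0.5,0.1,0,0,0,0],[-1,0,0,0,0,0],[-1,0,0,0,0,0],[-1,0,0,0,0,0],[-0.5,0,0,0,0,0]]}}

```text
clock: 12.52
eef_pos: [0.5283, 0.1049, 0.1033]
ee_rot: [-2.188, -2.254, 0.001]
contact_force: [0.2, 1.6, -9.5]
opening: 0.024
grip_force: 59.4
```

Emit:
{"op": "drive_tool", "data": {"commands": [[0,0,0,0,0,0],[0,0,0,0,0,0]]}}

```text
clock: 12.78
eef_pos: [0.5283, 0.1059, 0.1032]
ee_rot: [-2.187, -2.255, 0.001]
contact_force: [-0.9, -1.1, -8.8]
opening: 0.0236
grip_force: 59.4
```

```bash
python3 - <<'E'
from st import *
from station import eyes
st((.527+.032*.04,.1461-.04,.09))
out=[]
for n,(a,b,c,d) in(('scene',(180,300,230,390)),):
    f=eyes.grab_frame(n)
    for bb in blobs(f,(5,150,80),(18,255,255)):
        p=bb.mean(0)
        if c<p[0]<d and a<p[1]<b: q,r=circ(toplane(f,bb,.0535)); print(n,p,q.round(4),r)
    cv2.imwrite('pics/e.png',cv2.resize(f['image'][a:b,c:d],(640,480),interpolation=cv2.INTER_CUBIC)[:,:,::-1])
E
```

```text
t 12.775 [0.5283 0.1059 0.1032] yaw 1.74 zax [-5.e-04 -3.e-04 -1.e+00] open 0.0236 grip 59.44879297167063 F [-0.92 -1.07 -8.75]
to go cm [ 0.02 -0.    1.32]
scene [292.87121212 259.42424242] [ 0.5337 -0.0336] 0.04968905048863924
```

View pics/e.png

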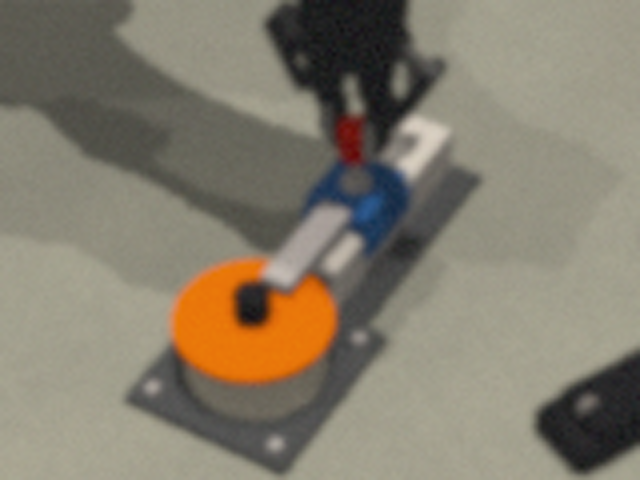

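The crop shows the bar tip at crop (280,280) over the cover's edge, the cover still flat, and the red knob at crop (350,140) in the fingers. Lowering the pin.

Emit:
{"op": "drive_tool", "data": {"commands": [[0,0,0.4,0,0,0],[0,0,0.4,0,0,0],[0,0,0.4,0,0,0],[0,0,0.2,0,0,0],[0,0,0,0,0,0]]}}

```text
clock: 13.45
eef_pos: [0.5284, 0.1061, 0.0894]
ee_rot: [-2.187, -2.255, 0.0]
contact_force: [-3.4, -0.0, -2.8]
opening: 0.0238
grip_force: 60.1
```

```bash
python3 -c "
from st import *
st((.5283,.1061,.0885))"
```

```text
t 13.45 [0.5284 0.1061 0.0894] yaw 1.74 zax [-3.e-04  2.e-04 -1.e+00] open 0.0238 grip 60.095574874430895 F [-3.38 -0.02 -2.79]
to go cm [ 0.   -0.01  0.09]
```

Emit:
{"op": "drive_tool", "data": {"commands": [[0,0,0.15,0,0,0],[0,0,0.1,0,0,0],[0,0,0,0,0,0],[0,0,0,0,0,0],[0,0,0,0,0,0]]}}

```text
clock: 14.08
eef_pos: [0.5289, 0.1062, 0.0889]
ee_rot: [-2.188, -2.255, -0.003]
contact_force: [-15.4, -1.1, 43.2]
opening: 0.0238
grip_force: 65.2
```

```bash
python3 - <<'E'
from st import *
from station import eyes
st()
f=eyes.grab_frame('scene')
for bb in blobs(f,(5,150,80),(18,255,255)):
    p=bb.mean(0)
    if 230<p[0]<390 and 180<p[1]<300: q,r=circ(toplane(f,bb,.0535)); print(p,q.round(4),r)
cv2.imwrite('pics/f.png',cv2.resize(f['image'][180:300,230:390],(640,480),interpolation=cv2.INTER_CUBIC)[:,:,::-1])
E
```

```text
t 14.075 [0.5289 0.1062 0.0889] yaw 1.72 zax [ 0.0012  0.0013 -1.    ] open 0.0238 grip 65.22471126168966 F [-15.43  -1.15  43.19]
[292.85606061 259.40909091] [ 0.5334 -0.0337] 0.04955184833246218
```

View pics/f.png

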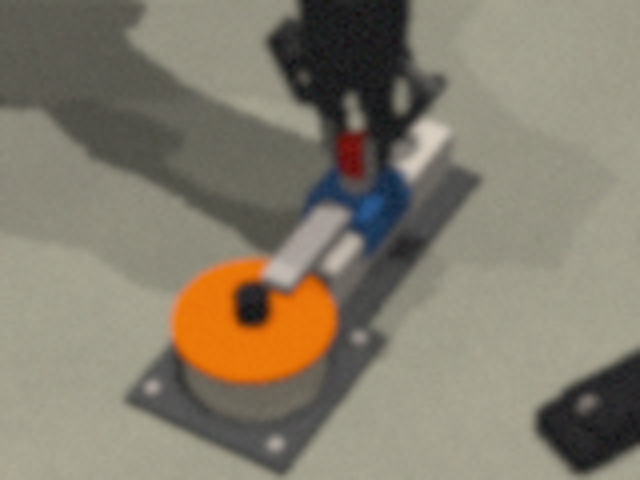

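The crop shows the knob pulled down at crop (350,155), with the cover and bar unchanged. The pin has bottomed at z=0.0889 and the push of 43 N is stiff, so I'll ease it a little.

Emit:
{"op": "drive_tool", "data": {"commands": [[0,-0.05,-0.13,0,0,0],[0,0,0,0,0,0],[0,0,0,0,0,0],[0,0,0,0,0,0]]}}

```text
clock: 14.62
eef_pos: [0.5286, 0.1062, 0.0892]
ee_rot: [2.187, 2.254, 0.002]
contact_force: [-7.3, -1.1, 18.1]
opening: 0.0239
grip_force: 62.3
```

```bash
python3 -c "
from station import robot
print(robot.close_job())"
```

```text
the job is handed in; nothing more can be done
None
```

I handed the job in at 14.6 s: the cover is seated and released on the collar, the section is one hole along with the pin bottomed in it, and the gripper still holds the red knob, pressing down with about 18 N; the hand-in returned no verdict.

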